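Seat a bearing lock ring with a face pin spanner

TASK

The bearing's lock ring on the tilted assembly stand is only hand-tight. Take the two-pin spanner from the rubber mat, put both its pins right into the ring's two holes before you turn anything, and with the spanner turn the ring clockwise, as seen looking onto its face, until it is fully home against its stop, so that its dark match line meets the one on the hub. Then draw the spanner out and lay it back flat on the mat as it lay, pins down and without dropping it; leave the ring home and everything else where it is.

Things in the scene. Friction and masses are not known exactly. Their poses are not given: they have to be found in the camera images.
- spanner: face pin spanner, 0.22 to 0.35 kg, 200 mm long: a dark steel crescent fork (81 mm across, 8 mm thick) with two pins under it, a flat shank, a black rubber-sleeved handle, an eye at its end. Origin midway between the pin tips; handle along -x, y along the line of the pins, z away from the tips. It starts level on the mat, pins down, resting on pin tips and sleeve (z = 0)
- pin_left (a point): tip of the spanner's pin at y = +31.5 mm of the spanner's frame, same axes. Pins: 6.5 mm diameter, 9 mm long, 63 mm apart centre to centre, with chamfered tips; crescent and shank lie at z = 9 to 17 mm of the spanner's frame
- pin_right (a point): tip of the spanner's other pin, at y = -31.5 mm of the spanner's frame, same axes and size
- handle (a point): grip point in the rubber sleeve: x = -100, y = 0, z = 13 mm of the spanner's frame, same axes. The sleeve has flat sides, is 24 mm wide (y), 26 mm thick (z = 0 to 26 mm) and runs from x = -75 to -145 mm. The spanner's centre of mass is about 58 mm behind the pins, at the shank
- ring_face (a point): centre of the outer face of the lock ring: steel, 84 mm outside, 42 mm bore, 14 mm thick, on an aluminium hub. z points out of the face along the ring's axis, 30 degrees off vertical towards the stand's front; y runs through the two holes; the frame turns with the ring. With the pins home the crescent lies on the face, the pin tips are 9 mm under it and the spanner's axes are parallel to these
- hole_left (a point): mouth of the ring's pin hole at y = +31.5 mm of the ring_face frame, same axes: 9.5 mm diameter, right through the ring (14 mm), mouth countersunk to 12.5 mm
- hole_right (a point): mouth of the ring's other pin hole, at y = -31.5 mm of the ring_face frame, same size. -x of that frame, where the handle goes, points to the stand's low side, up to 0.55 rad to either side of straight downhill (the spanner also fits the other way round)
- ring_mark (a point): end of the dark match line on the ring's rim, 42 mm from its axis. When the ring is seated, it meets the dark match line on the hub's side
- lock_ring (a joint): turn of the lock ring in rad: grows as the ring is turned clockwise, seen looking onto its face; starts between 0 and 0.35 and comes up against a hard stop at 1.10, fully seated. It turns stiffly (about 0.35 N m), stays where it is left and does not move along its axis
- stand: grey steel assembly stand, fixed, base 150 x 140 x 10 mm, its table leaning 30 degrees from level towards its front (-x). Origin at the centre of the base's underside, z up; the ring's face centre is at x = -14, y = 0, z = 125 mm. Hub 90 mm across; its flange (112 mm) and the table lie 42 mm and more under the ring's face. Highest point about 146 mm (ring's upper edge)
- mat: light grey rubber mat fixed flat on the cabinet's top, 210 x 150 x 4 mm; origin at the centre of its underside, x along its length, z up, top at z = 4 mm
- punch: dark centre punch, 110 x 12 x 12 mm, lying on the mat to the left of the spanner, along the mat; origin at the centre of its underside, x along it
- glue_bottle: small white bottle with a cap, 45 mm diameter, 88 mm tall, standing at the back; origin at the centre of its underside
- piston_pin: plain upright metal sleeve, 30 mm diameter, 62 mm tall, standing at the back; origin at the centre of its underside
- planet_carrier: dark toothed shaft standing upright, 64 mm diameter at the foot, 136 mm tall, at the back in the middle; origin at the centre of its underside
- screwdriver_2: screwdriver, 170 x 24 x 24 mm, lying along the back edge; origin at the centre of its underside
- tape_blue: roll of tape lying flat, 84 mm diameter, 19 mm high, at the front; origin at the centre of its underside
- bearing: loose ball bearing lying flat, 52 mm diameter, 15 mm high, at the front; origin at the centre of its underside
- dial_gauge: dial indicator lying face up, 143 x 58 x 17 mm, at the front; origin at the centre of its underside

How it is judged:
On the way, in this order (a step that is already met when the one before it is completed fails the run):
1. both pins are in the ring's two holes, at least 6 mm deep, and the ring has not yet been turned (its rim has moved less than 10 mm) (x of spanner in the frame of ring_face between -0.005 and 0.005 m and y of spanner in the frame of ring_face between -0.005 and 0.005 m and z of each of pin_left, pin_right in the frame of ring_face below -0.006 m and distance of ring_mark from where it was at the start of the episode below 0.01 m), for 0.1 s.
2. the ring is home (within 0.05 rad of its stop) with both pins of the spanner still in its holes (x of spanner in the frame of ring_face between -0.005 and 0.005 m and y of spanner in the frame of ring_face between -0.005 and 0.005 m and z of each of pin_left, pin_right in the frame of ring_face below -0.004 m and value of joint lock_ring above 1.05 rad), for 0.1 s.
At the end, for the whole second after the job is handed in: The lock ring is within 0.05 rad of its stop at 1.10 rad; the spanner lies level (within 0.08 rad), pins down and at rest on the rubber mat, with its pins' midpoint and the middle of its handle over the mat; nothing else has been moved by more than 30 mm (value of joint lock_ring above 1.05 rad and x of spanner in the frame of mat between -0.105 and 0.105 m and y of spanner in the frame of mat between -0.075 and 0.075 m and x of handle in the frame of mat between -0.105 and 0.105 m and y of handle in the frame of mat between -0.075 and 0.075 m and angle between spanner's own z axis and vertical below 0.08 rad and z of spanner in the frame of mat below 0.009 m and contact force between spanner and mat above 0.5 N and linear speed of spanner below 0.02 m/s); the robot touches nothing.
It fails at once if the spanner is dropped: it moves faster than 0.5 m/s while the fingers do not touch it (linear speed of spanner above 0.5 m/s and contact force between the fingers and spanner below 0.02 N).
It fails at once if another thing (punch, bottle, piston pin, planet carrier, screwdriver, tape, bearing or dial gauge) is pushed more than 30 mm from its place (distance of any of punch, glue_bottle, piston_pin, planet_carrier, screwdriver_2, tape_blue, bearing, dial_gauge from where it was at the start of the episode above 0.03 m).
It also fails if it takes over 64 s, if anything falls off the work surface, if the arm or the gripper's body presses on something with over 40 N, if the wrist force passes 120 N, or if a joint passes its speed limit or range.

ROBOT

A 6-joint arm with a two-finger parallel gripper is mounted at the origin on a cart in front of the work surface, level with it; the furniture and walls round the work are solid. World frame = base frame: x ahead of the robot, y to its left, z up, the work surface at z = 0. Lengths are in m, angles in rad, forces in N, time in s.
With the tool pointing down it reaches from about 0.275 to 0.825 m from the base axis. Payload 5.2 kg.
Tool frame: the origin (TCP) lies at the very end of the fingers, on their centre line; the grasp point (between the pads) lies 19 mm behind it; z points along the fingers, y is the line along which they close (so a half turn about z gives the same grasp; the last joint's range is limited). The gripper opens to 93 mm and grips with 3 to 60 N. Pads are 15 mm wide; open, the fingers measure 128 mm over their backs; the gripper's body (75 mm by 188 mm) begins 65 mm behind the grasp point.
Start: joints at [-1.403, 0.259, 1.535, -0, 1.348, -0.203], TCP at [0.199, -0.513, 0.219] pointing down, gripper open.
Joint ranges: [-3.14, 3.14], [-0.91, 2.08], [0.19, 2.58], [-1.22, 4.36], [0.22, 2.71], [-3.12, 3.12]. Speed limits (rad/s): [2.57, 2.57, 3.14, 3.14, 3.14, 3.14].

INTERFACE

Orientations are given as a unit quaternion [w, x, y, z].
In Python, from station import bot, eyes gives the robot as it stands. Calls block until the motion is done:
- bot.move_to(position, orientation): joint-space move of the TCP to a pose.
- bot.move_straight(position, rate=0.15, orientation=None, max_force=None): straight line of the TCP; orientation=None keeps the orientation; rate is the mean speed in m/s. With max_force (N) it stops when the force on the tool has changed by that much, and returns True; else False.
- bot.move_j(angles): joint-space move.
- bot.set_gripper(opening, effort=None): finger opening in m; effort is the grip in N (None keeps the last); returns when the fingers have stopped.
- bot.wait(seconds).
- bot.ik(position, orientation): joint angles nearest the present ones, or None.
- bot.get_state(): the state.
- eyes.get_image(name): name is "scene" or "top" or "wrist"; returns (picture, depth): 384x512x3 uint8, blue, green, red; 384x512 float32, m along the optical axis (not along the pixel's ray), 0 where there is no reading.
- eyes.camera_model(name): a dict with "fx", "fy", "cx", "cy" (pixels), "dist" ([k1, k2, p1, p2, k3] as OpenCV has them; the pictures are not rectified), "cam_to_world" (4x4, takes a point from camera to world coordinates); the wrist camera has in their place "tool_from_camera" (4x4, takes a point from camera to tool coordinates, whose origin is the TCP and whose axes are the flange's). Camera axes: x right, y up, looking along -z (the intrinsics and any distortion apply to the point x, -y, -z); pixel columns grow to the right and rows downward; lengths in m; the calibration is good to about 2 mm. A picture is of the moment at which its call begins: read the wrist's pose just before it. camera_model takes no time and is no camera call.
A pose or a line that the arm cannot do raises bot.MotionError and nothing moves.
- bot.hand_in(): hands the job in; it is judged then, once.
The state is a dict: "clock": time; "joint_pos": joint angles; "qvel": joint speeds; "effort": joint torques, N m; "tcp_pos": TCP position; "orientation": TCP orientation; "force": force on the tool from outside, world axes, zero at the start; "torque": the same for the moment, N m; "grip_width": finger opening in m; "grip_force": force on a finger pad.
Only numpy, scipy, OpenCV 4.12 (cv2) and the standard library are available. Lean on these libraries where they do the work, as an engineer would, in place of code of your own. Each camera call takes 0.05 s, during which the arm holds its last target. There are 200 camera calls.

## Working session

There is one attempt and no reset: what is moved stays moved. The work goes in short steps, each a Python script; the robot and the scene stay as the last script left them, time stands still between calls to the robot, and variables do not carry over. Pictures are saved under pics/ and viewed, at most 10 in all, crops included, and the job is handed in when it is done.

```bash
ls; mkdir -p pics; cat > h.py <<'E'
import numpy as np, cv2
from scipy.spatial.transform import Rotation as R
from station import bot, eyes
def q2R(q): return R.from_quat([q[1],q[2],q[3],q[0]]).as_matrix()
def R2q(M):
    q=R.from_matrix(M).as_quat(); return [float(q[3]),float(q[0]),float(q[1]),float(q[2])]
def snap(name):
    s=bot.get_state(); im,d=eyes.get_image(name); m=eyes.camera_model(name)
    if name=="wrist":
        T=np.eye(4); T[:3,:3]=q2R(s["orientation"]); T[:3,3]=s["tcp_pos"]; C=T@np.array(m["tool_from_camera"])
    else: C=np.array(m["cam_to_world"])
    return im,d,m,C
def KD(m): return np.array([[m["fx"],0,m["cx"]],[0,m["fy"],m["cy"]],[0,0,1.]]),np.array(m["dist"],float)
def rays(px,m,C):
    K,D=KD(m); u=cv2.undistortPoints(np.array(px,float).reshape(-1,1,2),K,D)[:,0]
    d=np.c_[u[:,0],-u[:,1],-np.ones(len(u))]
    return C[:3,3],d@C[:3,:3].T
def onplane(px,m,C,p0,n=(0,0,1)):
    o,d=rays(px,m,C); n=np.array(n,float); t=((np.array(p0)-o)@n)/(d@n); return o+d*t[:,None]
def withdepth(px,d,m,C):
    o,r=rays(px,m,C); z=np.array([d[int(round(p[1])),int(round(p[0]))] for p in px]); return o+r*z[:,None]
def proj(P,m,C):
    K,D=KD(m); Q=(np.array(P,float)-C[:3,3])@C[:3,:3]; Q=Q*[1,-1,-1]
    return cv2.projectPoints(Q,np.zeros(3),np.zeros(3),K,D)[0][:,0]
E
python3 - <<'E'
from h import *
for n in ("scene","top"):
    im,d,m,C=snap(n); cv2.imwrite(f"pics/{n}.png",im); np.save(f"{n}_d.npy",d); print(n,C[:3,3].round(3),C[:3,2].round(2),m["fx"])
print(bot.get_state())
print(eyes.camera_model("wrist")["tool_from_camera"])
E
```

```text
pics
scene [0.091 0.586 0.525] [-0.53  0.7   0.48] 419.633041331218
top [ 0.391 -0.04   1.052] [-0.15 -0.02  0.99] 415.0443452514375
{'clock': 0.1, 'joint_pos': array([-1.40282199e+00,  2.59242661e-01,  1.53594103e+00,  1.43057655e-06,
        1.34797797e+00, -2.02797733e-01]), 'qvel': array([ 0.00075489, -0.00038162, -0.0050409 ,  0.0005305 , -0.0001031 ,
       -0.00164277]), 'effort': array([ 1.41151162e-03, -4.38209724e+01, -2.84643996e+01,  7.20222783e-02,
        3.62061337e-02, -4.65878838e-05]), 'tcp_pos': array([ 0.19922782, -0.51214518,  0.21792869]), 'orientation': array([-7.84373315e-04,  9.82864894e-01,  1.84325755e-01,  1.43562381e-05]), 'force': array([ 0.60181342,  0.33741365, -0.30296264]), 'torque': array([-0.0100075 ,  0.01186456,  0.02160624]), 'grip_force': 0.0, 'grip_width': 0.09286755592015916}
[[-2.51933125e-04  9.70075435e-01  2.42803597e-01  6.73304215e-02]
 [ 9.99999955e-01  2.04856520e-04  2.19135288e-04 -7.54542136e-04]
 [ 1.62837860e-04  2.42803641e-01 -9.70075443e-01 -1.66517202e-01]
 [ 0.00000000e+00  0.00000000e+00  0.00000000e+00  1.00000000e+00]]
```

View pics/top.png

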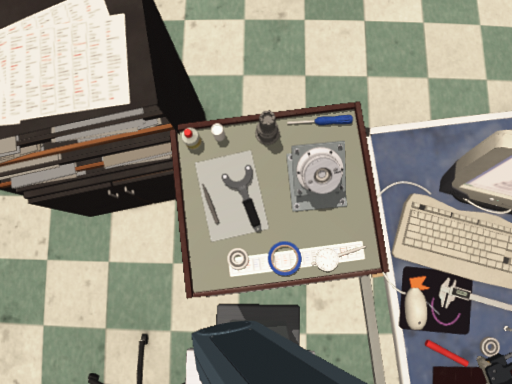

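View pics/scene.png

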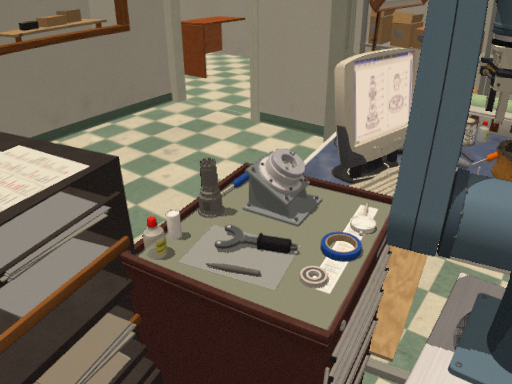

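The top view shows the spanner with its fork at about (237,178) and its handle at (252,215), the ring at (321,173) on the stand, and the punch at (209,202). The scene view shows the same layout, with the ring leaning towards the robot. I'll get coarse positions first, then wrist close-ups.

```bash
python3 - <<'E'
from h import *
m=eyes.camera_model("top");C=np.array(m["cam_to_world"]);d=np.load("top_d.npy")
print("mat",onplane([(197,160),(254,151),(268,229),(211,240)],m,C,(0,0,.004)).round(3).tolist())
print("depth pts fork,handle,ring,stand corners",withdepth([(245,192),(252,215),(303,168),(340,178),(321,153),(322,193)],d,m,C).round(3).tolist())
print("stand",onplane([(289,144),(346,141),(348,209),(292,211)],m,C,(0,0,.01)).round(3).tolist())
# look from above spanner
def look(P,h,yaw,name):
    z=np.array([0,0,-1.]); x=np.array([np.cos(yaw),np.sin(yaw),0]); M=np.c_[x,np.cross(z,x),z]
    bot.move_to(list(np.array(P)+[0,0,h]),R2q(M)); bot.wait(.3)
    im,dd,mm,CC=snap("wrist"); cv2.imwrite(f"pics/{name}.png",im); np.savez(name,im=im,d=dd,C=CC)
    print(name,bot.get_state()["clock"],bot.get_state()["joint_pos"].round(2))
p=withdepth([(245,192)],d,m,C)[0]
print(p); look([p[0]-.03,p[1],0],.22,0,"w1")
E
```

```text
mat [[0.628, 0.145, 0.004], [0.653, -0.003, 0.004], [0.451, -0.041, 0.004], [0.422, 0.102, 0.004]]
depth pts fork,handle,ring,stand corners [[0.542, 0.017, 0.023], [0.484, -0.001, 0.03], [0.585, -0.12, 0.118], [0.562, -0.204, 0.122], [0.621, -0.162, 0.116], [0.543, -0.177, 0.009]]
stand [[0.67, -0.094, 0.01], [0.68, -0.241, 0.01], [0.503, -0.243, 0.01], [0.497, -0.101, 0.01]]
[0.54208871 0.01738081 0.02341195]
w1 2.65 [-0.18  0.19  1.62 -0.    1.33  1.39]
```

```bash
python3 - <<'E'
from h import *
z=np.array([.5,0,-.866]); z/=np.linalg.norm(z); x=np.array([.866,0,.5]); 
for s in (1,-1):
    M=np.c_[s*x,np.cross(z,s*x),z]; P=np.array([.575,-.165,.123])-z*.10
    print(s,bot.ik(list(P),R2q(M)))
M=np.c_[x,np.cross(z,x),z]
bot.move_to(list(P),R2q(M)); bot.wait(.3)
im,dd,mm,CC=snap("wrist"); cv2.imwrite("pics/w2.png",im); np.savez("w2",im=im,d=dd,C=CC); print(bot.get_state()["clock"])
a=np.vstack([cv2.imread("pics/w1.png")[:, :],im]); cv2.imwrite("pics/w12.png",np.hstack([cv2.imread("pics/w1.png"),im])[:, :])
E
```

```text
1 [-0.74642514 -0.0027118   1.99394143  0.48724216  0.81127794  0.54560153]
-1 [-0.74642514 -0.0027118   1.99394143  0.48724216  0.81127794 -2.59599112]
3.8167
```

View pics/w1.png

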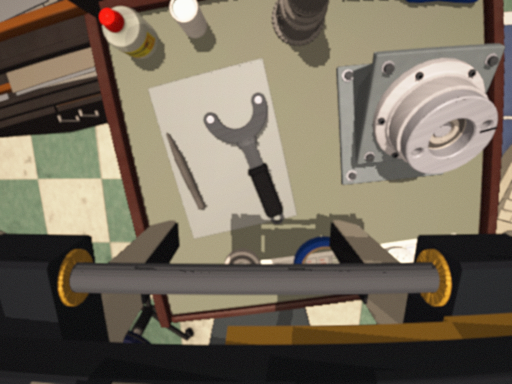

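View pics/w2.png

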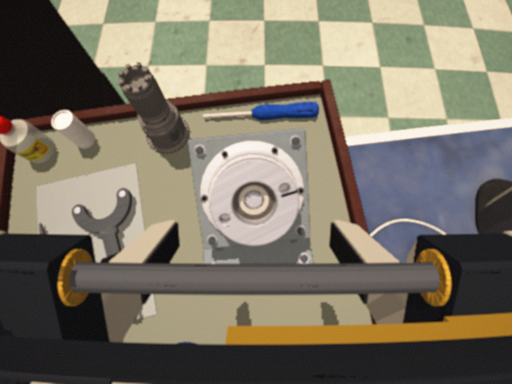

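w1 shows the spanner: pin-end dots at about (210,118) and (259,99), sleeve from (257,165) to (275,215). w2 shows the ring face-on around (253,193), the match line at about (292,192) and faint marks at (224,217) and (283,172). I'll move the camera closer to the ring and enlarge it.

```bash
python3 - <<'E'
from h import *
# camera 0.2 m above face, centred
z=np.array([.5,0,-.866]); z/=np.linalg.norm(z); x=np.array([.866,0,.5]); M=np.c_[x,np.cross(z,x),z]
T=np.array(eyes.camera_model("wrist")["tool_from_camera"])
# ring at optical axis, dist .2
off=T[:3,3]-.2*T[:3,2]
P=np.array([.575,-.165,.123])-M@off
# need TCP clear of face: 
print("ring in tool",off)
E
python3 - <<'E'
from h import *
f=np.load("w2.npz"); c=f["im"][130:260,185:325]; cv2.imwrite("pics/w2c.png",cv2.resize(c,None,fx=4.5,fy=4.5,interpolation=cv2.INTER_CUBIC))
m=eyes.camera_model("wrist"); print(withdepth([(253,155),(215,193),(290,180),(240,230),(270,228)],f["d"],m,f["C"]).round(4).tolist())
E
```

```text
ring in tool [ 0.01868029 -0.00086755  0.02758793]
[[0.6114, -0.1619, 0.1343], [0.5742, -0.1273, 0.1331], [0.5862, -0.196, 0.1353], [0.5435, -0.1497, 0.1128], [0.5453, -0.1782, 0.1136]]
```

View pics/w2c.png

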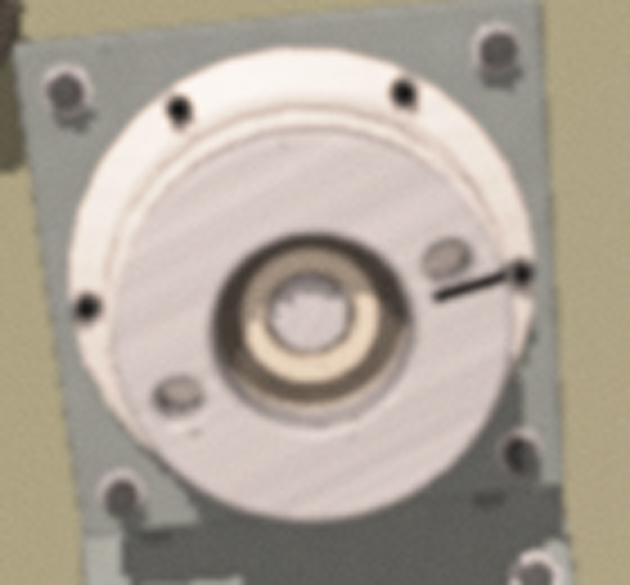

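The crop shows both ring holes clearly: crop (447,257) and (180,393), i.e. (284,187) and (225,217) in the full image, with the match line between. The ring is the clean 84 mm disc. I'll take closer views of both ring and spanner now.

```bash
cat >> h.py <<'E'
def aim(P,M,dist,row=140,col=256):
    m=eyes.camera_model("wrist"); T=np.array(m["tool_from_camera"]); K,D=KD(m)
    u=cv2.undistortPoints(np.array([[[col,row]]],float),K,D)[0,0]
    off=T[:3,:3]@(np.array([u[0],-u[1],-1])*dist)+T[:3,3]
    return np.array(P)-M@off, off
E
python3 - <<'E'
from h import *
psi=.08; 
z=-R.from_euler('z',psi).apply([-.5,0,.866]); y=R.from_euler('z',psi).apply([0,-1,0]); M=np.c_[np.cross(y,z),y,z]
P,o=aim([.575,-.165,.123],M,.24); print(o)
bot.move_straight(list(P),.2,R2q(M)); bot.wait(.3)
im,dd,mm,CC=snap("wrist"); cv2.imwrite("pics/w3.png",im); np.savez("w3",im=im,d=dd,C=CC)
w=.19;z=np.array([0,0,-1.]);x=np.array([np.cos(w),np.sin(w),0]);M=np.c_[x,np.cross(z,x),z]
P2,o=aim([.54,.017,.02],M,.24,row=130);print(o,P2)
bot.move_to(list(P+[-.03,0.03,.08]),bot.get_state()["orientation"])
bot.move_to(list(P2),R2q(M)); bot.wait(.3)
im2,dd,mm,CC=snap("wrist"); cv2.imwrite("pics/w4.png",im2); np.savez("w4",im=im2,d=dd,C=CC)
cv2.imwrite("pics/w34.png",cv2.resize(np.vstack([im[20:250],im2[20:250]]),None,fx=1.3,fy=1.3))
print(bot.get_state()["clock"])
E
```

```text
[0.05251236 0.00079918 0.07729363]
[0.06067522 0.00081515 0.07935407] [0.48026273 0.00634142 0.09935407]
6.2417
```

View pics/w34.png

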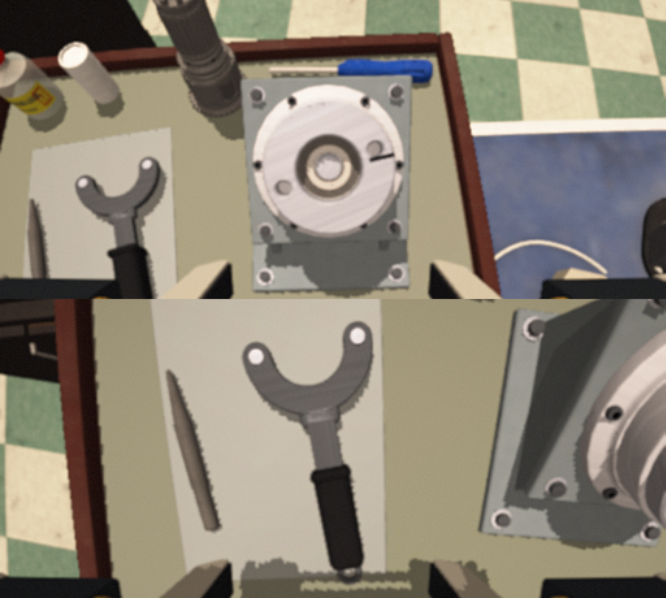

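The image (top = w3, bottom = w4) shows the ring holes at w3 (288,135) and (218,164). The spanner's pin dots are at w4 (197,64) and (275,48), with its sleeve from (255,152) to (268,225). Now I'll refine these by blob centroids.

```bash
python3 - <<'E'
from h import *
m=eyes.camera_model("wrist"); print(m["fx"])
f=np.load("w4.npz"); im,d,C=f["im"],f["d"],f["C"]; g=im.mean(2)
def cen(g,c,r,bright):
    x,y=c; s=g[y-r:y+r+1,x-r:x+r+1]; med=np.median(s); 
    t=(s.max()+med)/2 if bright else None
    k=(s>t) if bright else None
    n,l,st,ce=cv2.connectedComponentsWithStats(k.astype(np.uint8)); i=1+np.argmax(st[1:,4])
    return ce[i]+[x-r,y-r],st[i,4]
pts=[]
for c in ((197,64),(275,48)):
    p,a=cen(g,c,5,True); pts.append(p); print("dot",p,a)
D=onplane(pts,m,C,(0,0,.021)); print(D.round(4),"sep",np.linalg.norm(D[0]-D[1]))
mask=((im.max(2)<60)).astype(np.uint8); mask[:140]=0;mask[235:]=0;mask[:,:220]=0;mask[:,300:]=0
n,l,st,ce=cv2.connectedComponentsWithStats(mask); i=1+np.argmax(st[1:,4]); cn=np.argwhere(l==i)[:,::-1].astype(np.float32)
rc=cv2.minAreaRect(cn); print("sleeve",rc); B=onplane(cv2.boxPoints(rc),m,C,(0,0,.026)); print(B.round(4).tolist(),B.mean(0).round(4))
print("spanner depth z",withdepth([pts[0],pts[1],rc[0]],d,m,C).round(4).tolist())
mid=D.mean(0); yd=D[0]-D[1]; yaw=np.arctan2(-yd[0],yd[1]); print("mid",mid,"yaw",yaw, "handle dir yaw",np.arctan2(*(mid-B.mean(0))[1::-1]), "sleeve dist",np.linalg.norm((mid-B.mean(0))[:2]))
# ring
f=np.load("w3.npz"); im,d,C=f["im"],f["d"],f["C"]; g=cv2.GaussianBlur(im.mean(2),(0,0),.7)
np.set_printoptions(linewidth=200)
for c in ((288,135),(218,164)): print(g[c[1]-8:c[1]+9,c[0]-9:c[0]+10].astype(int))
# plane fit of ring face by depth
cx,cy=253,149; uv=[(u,v) for u in range(200,306) for v in range(98,200) if 24<np.hypot(u-cx,v-cy)<42]
Q=withdepth(uv,d,m,C); 
for _ in range(4):
    c0=Q.mean(0); n=np.linalg.svd(Q-c0)[2][2]; n*=np.sign(n[2]); r=(Q-c0)@n; Q=Q[np.abs(r)<max(.002,1.5*r.std())]
print("plane",c0,n,r.std(),len(Q),"tilt",np.degrees(np.arccos(n[2])),"yaw",np.arctan2(-n[1],-n[0]))
E
```

```text
289.7652959746765
dot [196.07142857  60.71428571] 14
dot [273.6  45.2] 15
[[0.585  0.0727 0.021 ]
 [0.6077 0.0143 0.021 ]] sep 0.06265365083714694
sleeve ((260.0080261230469, 188.04400634765625), (79.69346618652344, 28.97944450378418), 79.69515228271484)
[[0.5206, 0.0265, 0.026], [0.5291, 0.0041, 0.026], [0.4644, -0.0217, 0.026], [0.455, 0.0021, 0.026]] [0.4923 0.0028 0.026 ]
spanner depth z [[0.5847, 0.0723, 0.0229], [0.6074, 0.0143, 0.022], [0.4944, 0.0035, 0.0306]]
mid [0.59631339 0.04352533 0.021     ] yaw 0.3704363098539209 handle dir yaw 0.3733613046252417 sleeve dist 0.1117255396350422
[[209 209 209 209 208 204 197 188 180 176 175 177 183 191 198 203 204 203 198]
 [209 210 211 208 201 189 173 158 148 144 141 141 149 162 179 193 200 203 201]
 [211 212 210 201 184 165 148 138 135 134 128 122 122 134 155 177 194 201 204]
 [212 211 205 188 164 145 138 139 143 143 138 126 116 118 134 160 183 199 206]
 [212 208 196 174 152 142 143 148 151 152 148 138 123 114 123 147 174 196 207]
 [209 203 187 164 150 149 152 153 154 154 152 145 131 115 117 140 169 193 206]
 [206 198 180 159 152 155 
[... 1643 characters left out ...]
 164 139 117 113 127 144 154 159 160 161 162 166 175 186 196 204 207]
 [201 193 177 156 131 117 119 131 144 152 155 156 158 167 182 194 202 207 209]
 [205 201 190 173 153 135 127 129 137 144 149 152 157 172 190 202 207 208 209]
 [207 205 199 189 177 164 153 148 149 152 157 161 169 184 200 207 208 207 207]
 [205 206 204 198 194 189 183 179 178 179 181 185 191 199 206 208 208 207 208]
 [200 204 205 204 204 204 204 204 204 203 203 204 205 206 207 207 207 207 209]
 [194 200 205 206 208 209 212 214 214 213 211 209 206 204 206 207 207 208 210]]
plane [ 0.56668281 -0.16347502  0.12601157] [-0.49641632 -0.05301502  0.86646422] 0.0006849677403246461 3290 tilt 29.94967698526199 yaw 0.10639222084787593
```

```bash
python3 - <<'E'
from h import *
m=eyes.camera_model("wrist"); f=np.load("w3.npz"); C=f["C"]
c0=np.array([0.56668281,-0.16347502,0.12601157]); n=np.array([-0.49641632,-0.05301502,0.86646422])
H=onplane([(217,163.8),(288.2,134.3)],m,C,c0,n); print(H.round(4),np.linalg.norm(H[0]-H[1]),H.mean(0))
y=H[0]-H[1];y/=np.linalg.norm(y);x=np.cross(y,n);print("x",x,"y",y)
dn=-(np.array([0,0,1])-n*n[2]);  # uphill is +? 
up=np.array([0,0,1])-n*n[2];up/=np.linalg.norm(up); a=np.arctan2(np.dot(np.cross(up,x),n),x@up);print("ring x vs uphill",a)
# ring outer outline check
g=f["im"].mean(2);print("rim row",g[149,195:212].astype(int),g[149,295:312].astype(int))
np.savez("ring",c=H.mean(0),n=n,x=x,y=y)
# IK along path
Rr=np.c_[x,y,n]
bot_q=None
for ph in np.arange(0,1.15,.11):
    Rp=R.from_rotvec(-n*ph).as_matrix()@Rr
    for dz in (0,.06):
        p=H.mean(0)+Rp@np.array([-.1,0,.004-.012+dz]); M=np.c_[Rp[:,0],-Rp[:,1],-Rp[:,2]]
        q=bot.ik(list(p),R2q(M)); print(round(ph,2),dz,None if q is None else np.round(q,2))
E
```

```text
[[ 0.5536 -0.1347  0.1203]
 [ 0.5793 -0.1909  0.1316]] 0.06279567323116908 [ 0.56647574 -0.16275912  0.12593674]
x [0.76578488 0.44333659 0.46586068] y [-0.40883291  0.89478605 -0.17948142]
ring x vs uphill 0.3677426091359478
rim row [137 107  85  74  87 126 165 188 203 211 214 213 213 215 215 215 215] [205 205 206 204 205 204 203 192 166 124  93  75  77 100 126 144 149]
0.0 0 [-0.92  0.23  2.16  0.81  0.63 -0.46]
0.0 0.06 [-0.99  0.09  2.15  0.69  0.77 -0.37]
0.11 0 [-0.91  0.22  2.18  0.83  0.62 -0.36]
0.11 0.06 [-0.99  0.08  2.17  0.7   0.76 -0.26]
0.22 0 [-0.9   0.21  2.2   0.84  0.6  -0.26]
0.22 0.06 [-0.98  0.06  2.19  0.7   0.75 -0.15]
0.33 0 [-0.88  0.2   2.22  0.85  0.59 -0.14]
0.33 0.06 [-0.96  0.05  2.21  0.7   0.75 -0.03]
0.44 0 [-0.87  0.19  2.23  0.85  0.58 -0.02]
0.44 0.06 [-0.94  0.04  2.22  0.7   0.74  0.1 ]
0.55 0 [-0.84  0.18  2.24  0.86  0.57  0.1 ]
0.55 0.06 [-0.92  0.02  2.23  0.7   0.73  0.23]
0.66 0 [-0.82  0.17  2.25  0.86  0.56  0.23]
0.66 0.06 [-0.9   0.01  2.24  0.7   0.72  0.36]
0.77 0 [-0.79  0.16  2.26  0.85  0.55  0.37]
0.77 0.06 [-0.87  0.    2.24  0.69  0.71  0.5 ]
0.88 0 [-0.76  0.15  2.26  0.84  0.54  0.52]
0.88 0.06 [-0.84 -0.01  2.25  0.68  0.7   0.65]
0.99 0 [-0.73  0.14  2.26  0.83  0.53  0.67]
0.99 0.06 [-0.81 -0.02  2.24  0.67  0.69  0.8 ]
1.1 0 [-0.7   0.14  2.25  0.81  0.52  0.83]
1.1 0.06 [-0.77 -0.02  2.24  0.65  0.68  0.96]
```

Ring pose checks out: hole spacing 62.8 mm, tilt 29.95°, face centre z 0.126. The spanner does too, at 62.7 mm, with two yaw estimates agreeing at 0.37. Grasp now.

```bash
python3 - <<'E'
from h import *
yaw=.371; z=np.array([0,0,-1.]);x=np.array([np.cos(yaw),np.sin(yaw),0]);M=np.c_[x,np.cross(z,x),z]; q=R2q(M)
mid=np.array([.5963,.0435,0]); p=mid-.1*x
bot.set_gripper(.055)
bot.move_to(list(p+[0,0,.07]),q)
print(bot.move_straight(list(p+[0,0,.0075]),.08,max_force=8))
bot.set_gripper(.0,50); s=bot.get_state(); print(s["clock"],s["tcp_pos"],s["grip_width"],s["grip_force"])
s0=np.array(s["tcp_pos"]); np.savez("grasp",p=s0,q=s["orientation"])
bot.move_straight(list(s0+[0,0,.06]),.1); bot.wait(.3)
im,d,m,C=snap("wrist"); cv2.imwrite("pics/w5.png",im); np.savez("w5",im=im,d=d,C=C)
s=bot.get_state(); print(s["clock"],s["grip_width"],s["force"],s["torque"],s["tcp_pos"])
E
```

```text
False
8.8583 [0.50327639 0.00713038 0.00765989] 0.02355579251960631 49.98474061489105
9.9583 0.02400584648794887 [-0.33104797 -0.18036661 -1.83594942] [-0.02299799  0.08900122 -0.0826137 ] [0.50301809 0.00716667 0.06723127]
```

View pics/w5.png

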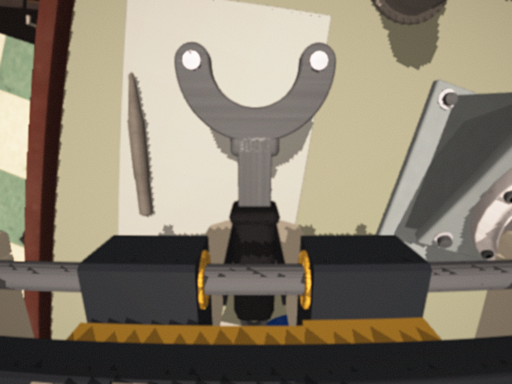

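The spanner is gripped squarely, with the pin dots at (192,60) and (319,60). Next I'll measure the fork pose in the tool frame, then plan the insertion from it.

```bash
python3 - <<'E'
from h import *
f=np.load("w5.npz");im,d=f["im"],f["d"]; m=eyes.camera_model("wrist"); T=np.array(m["tool_from_camera"]); g=im.mean(2)
pts=[]
for x,y in ((192,60),(319,60)):
    s=g[y-14:y+15,x-14:x+15]; k=(s>190).astype(np.uint8); n,l,st,ce=cv2.connectedComponentsWithStats(k)
    i=l[14,14]; pts.append(ce[i]+[x-14,y-14]); print(pts[-1],st[i,4])
D=onplane(pts,m,T,(0,0,-.0133)); print(D.round(4),np.linalg.norm(D[0]-D[1]),D.mean(0).round(4),"ang",np.arctan2(*(D[1]-D[0])[:2]))
uv=[(u,v) for u in range(242,268,3) for v in range(155,200,3)]; Q=withdepth(uv,d,m,T)
uv2=[(u,v) for u in range(225,285,3) for v in range(112,132,3)]; Q2=withdepth(uv2,d,m,T)
uv3=[(u,v) for a in (192,319) for u in range(a-9,a+10,3) for v in range(51,70,3)]; Q3=withdepth(uv3,d,m,T)
for q in(Q,Q2,Q3): print(np.median(q,0).round(4))
A=np.vstack([Q,Q2,Q3]); print(np.polyfit(A[:,0],A[:,2],1))
L=withdepth(pts,d,m,T); print(L.round(4))
E
```

```text
[190.69230769  59.30769231] 273
[318.60661765  59.87867647] 272
[[ 0.0979 -0.0322 -0.0133]
 [ 0.0976  0.0313 -0.0133]] 0.06348215938728645 [ 0.0978 -0.0004 -0.0133] ang -0.004389091480022332
[ 0.039  -0.0008 -0.0137]
[ 0.0678 -0.001  -0.0136]
[ 0.0972 -0.0001 -0.0145]
[-0.0110598  -0.01314661]
[[ 0.0978 -0.032  -0.014 ]
 [ 0.0975  0.0312 -0.014 ]]
```

```bash
python3 - <<'E'
from h import *
r=np.load("ring.npz"); c,n,x,y=r["c"],r["n"],r["x"],r["y"]; M=np.c_[x,-y,-n]; q=R2q(M)
P,o=aim(c,M,.26,row=110,col=415); print(o,P)
s=bot.get_state(); bot.move_straight(list(s["tcp_pos"]+[0,0,.14]),.25)
bot.move_to(list(P),q); bot.wait(.3)
im,d,m,C=snap("wrist"); np.savez("w6",im=im,d=d,C=C)
H=proj([c+.0315*y,c-.0315*y,c],m,C); print(H, bot.get_state()["clock"])
u,v=H[2].astype(int); u0,v0=min(max(u-65,0),512-130),max(v-55,0); print(u0,v0)
cv2.imwrite("pics/w6.png",cv2.resize(im[v0:v0+110,u0:u0+130],None,fx=6,fy=5.4 if 0 else 6,interpolation=cv2.INTER_CUBIC)[:600,:800])
E
```

```text
[0.07938036 0.14768075 0.10455167] [ 0.39340955 -0.07135148  0.15304088]
[[381.92809137 110.20240218]
 [447.24784064 111.79572462]
 [415.06111878 110.9173946 ]] 12.1
350 55
```

```bash
python3 - <<'E'
import cv2
i=cv2.imread("pics/w6.png"); cv2.imwrite("pics/w6b.png",cv2.resize(i,None,fx=600/660,fy=600/660) if i.shape[0]>600 else i); print(i.shape)
E
```

```text
(600, 780, 3)
```

View pics/w6.png

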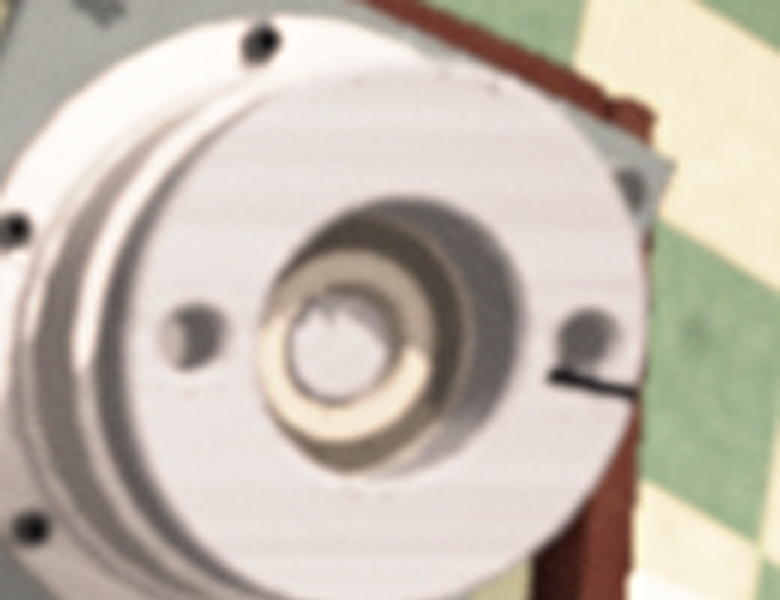

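The crop shows the hole mouths centred at crop (193,335) and (588,338), i.e. image (382.2,110.8) and (448.0,111.3). That is within 1 px of the prediction, so the ring pose is confirmed. Insert.

```bash
python3 - <<'E'
from h import *
r=np.load("ring.npz"); c,n,x,y=r["c"],r["n"],r["x"],r["y"]; M=np.c_[x,-y,-n]; q=R2q(M); c=c-.0004*y
pin=np.array([.0978,-.0004,.0037]); np.savez("ring2",c=c,M=M,pin=pin)
tgt=lambda h: list(c-M@(pin+[0,0,h]))
print(tgt(.03)); bot.move_to(tgt(.05),q); bot.move_straight(tgt(.006),.06); bot.wait(.2)
a=bot.get_state(); print(a["force"]@M,a["clock"])
hit=bot.move_straight(tgt(-.0092),.02,max_force=14); bot.wait(.1)
s=bot.get_state(); print(hit,s["clock"],"h",((c-s["tcp_pos"])@M-pin).round(4),"F tool",(s["force"]-a["force"])@M,(s["torque"]-a["torque"])@M,s["grip_width"])
im,d,m,C=snap("wrist"); np.savez("w7",im=im,d=d,C=C); cv2.imwrite("pics/w7.png",im)
E
```

```text
[np.float64(0.4751798137001597), np.float64(-0.2086198745773886), np.float64(0.10971899178792453)]
[-1.31059427 -0.83124895  3.36713602] 13.8583
False 14.8667 h [-0.0001 -0.0001 -0.0091] F tool [ 0.23820706  1.18106909 -1.04867137] [-0.01344702 -0.0122978   0.03740302] 0.02351776842378141
```

View pics/w7.png

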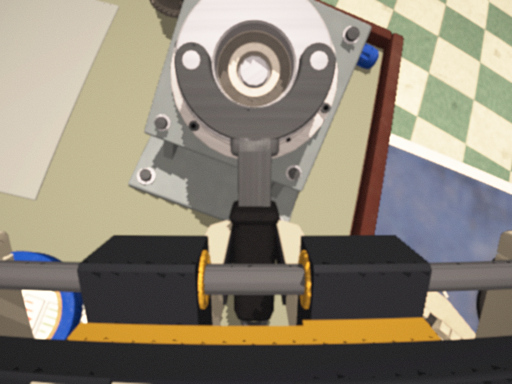

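The spanner is fully seated: depth 9.1 mm with about 1 N axial force. Now I'll turn clockwise in small steps and watch the torque.

```bash
python3 - <<'E'
from h import *
r=np.load("ring2.npz"); c,M,pin=r["c"],r["M"],r["pin"]; n=-M[:,2]
bot.set_gripper(0,60); s=bot.get_state(); f0=s["force"]
ph=0
while ph<1.2:
    ph+=.04; Mp=R.from_rotvec(-n*ph).as_matrix()@M
    hit=bot.move_straight(list(c-Mp@(pin+[0,0,-.0092])),.06,R2q(Mp),max_force=25)
    s=bot.get_state(); Mt=q2R(s["orientation"]); F=(s["force"]-f0)@Mt; mz=np.cross(s["tcp_pos"]-c,s["force"]-f0)@n+s["torque"]@n
    act=np.linalg.norm(R.from_matrix(Mt@M.T).as_rotvec())
    print(round(ph,2),hit,round(act,3),F.round(1),"Mz",round(mz,2),round(s["clock"],2))
    if hit or np.hypot(F[0],F[1])>22: break
bot.wait(.3); s=bot.get_state(); Mt=q2R(s["orientation"]); print("h",((c-s["tcp_pos"])@Mt-pin).round(4),s["joint_pos"].round(2),s["grip_width"])
im,d,m,C=snap("wrist"); np.savez("w8",im=im,d=d,C=C); cv2.imwrite("pics/w8.png",im)
E
```

```text
0.04 False 0.039 [-4.   1.6 -2.3] Mz 0.18 15.38
0.08 False 0.079 [-5.   0.2 -2.2] Mz 0.03 15.63
0.12 False 0.119 [-4.9  2.1 -2.6] Mz 0.2 15.88
0.16 False 0.159 [-4.7  1.6 -1.5] Mz 0.19 16.13
0.2 False 0.199 [-4.4  1.  -2. ] Mz 0.04 16.38
0.24 False 0.238 [-4.9  1.7 -3.1] Mz 0.11 16.63
0.28 False 0.278 [-4.5  3.6 -2.5] Mz 0.26 16.88
0.32 False 0.318 [-5.   2.1 -3.3] Mz 0.1 17.13
0.36 False 0.358 [-5.3  3.7 -2.4] Mz 0.28 17.38
0.4 False 0.398 [-4.7  2.6 -2.4] Mz 0.11 17.63
0.44 False 0.438 [-4.6  3.1 -1.8] Mz 0.11 17.88
0.48 False 0.478 [-4.3  3.  -2.6] Mz 0.1 18.13
0.52 False 0.518 [-4.4  3.8 -2.9] Mz 0.15 18.38
0.56 False 0.558 [-4.3  3.1 -2. ] Mz 0.05 18.63
0.6 False 0.598 [-5.1  4.2 -1.7] Mz 0.16 18.88
0.64 False 0.637 [-4.5  4.4 -2.4] Mz 0.12 19.13
0.68 False 0.677 [-2.5  4.3 -2.1] Mz 0.1 19.38
0.72 False 0.717 [-3.6  4.9 -1. ] Mz 0.2 19.63
0.76 False 0.757 [-3.2  4.2 -2. ] Mz 0.06 19.88
0.8 False 0.797 [-0.4  1.2 -2. ] Mz 0.1 20.13
0.84 False 0.837 [-1.7  2.5 -2.3] Mz 0.09 20.38
0.88 False 0.877 [-1.   2.9 -1.2] Mz 0.15 20.63
0.92 False 0.918 [-0.8  2.  -1.1] Mz 0.08 20.88
0.96 False 0.958 [ 0.3  1.  -1.5] Mz 0.1 21.13
1.0 False 0.996 [-1.1  9.5 -1.6] Mz 1.56 21.38
1.04 False 1.034 [-4.2 21.  -2.5] Mz 3.13 21.63
1.08 False 1.075 [-3.4 35.  -4.6] Mz 4.26 21.88
h [-0.0012 -0.0062 -0.0091] [-0.72  0.13  2.25  0.79  0.52  0.81] 0.023954480639421433
```

The torque jumped from about 0.1 to 4.3 N·m past 0.97 rad, so the ring is at its hard stop. I'll relieve the load and check the marks.

```bash
python3 - <<'E'
from h import *
r=np.load("ring2.npz"); c,M,pin=r["c"],r["M"],r["pin"]; n=-M[:,2]
for ph in (1.03,.98,.95):
    Mp=R.from_rotvec(-n*ph).as_matrix()@M
    bot.move_straight(list(c-Mp@(pin+[0,0,-.0092])),.06,R2q(Mp)); bot.wait(.15)
    s=bot.get_state(); Mt=q2R(s["orientation"]); print(ph,((c-s["tcp_pos"])@Mt-pin).round(4),(s["force"]@Mt).round(1),(s["torque"]@Mt).round(2),s["clock"])
im,d,m,C=snap("wrist"); np.savez("w8",im=im,d=d,C=C)
g=im.mean(2); pts=[]
for x,y in ((192,60),(319,60)):
    s=g[y-20:y+21,x-20:x+21]; k=(s>190).astype(np.uint8); nn,l,st,ce=cv2.connectedComponentsWithStats(k); i=l[20,20]; pts.append(ce[i]+[x-20,y-20]); print(pts[-1],st[i,4])
sc,_,_,_=snap("scene"); o=im[:230,140:440]
a=cv2.resize(o,None,fx=1.9,fy=1.9); b=cv2.resize(sc[130:230,230:330],None,fx=2.2,fy=4.37/2); b2=np.zeros((a.shape[0],220,3),np.uint8); b2[:b.shape[0]]=b[:a.shape[0]]
cv2.imwrite("pics/w8.png",np.hstack([a,b2]))
E
```

```text
1.03 [-0.001  -0.0036 -0.009 ] [-3.6 19.8  0.2] [-3.48 -0.76 -0.18] 22.6333
0.98 [-0.0008 -0.0016 -0.009 ] [-1.7  9.   1.7] [-1.74 -0.57  0.33] 23.0333
0.95 [-0.0008 -0.001  -0.009 ] [-0.3  6.7  0.8] [-1.16 -0.46  0.54] 23.4333
[186.96577947  62.3460076 ] 263
[314.48461538  59.96153846] 260
```

View pics/w8.png

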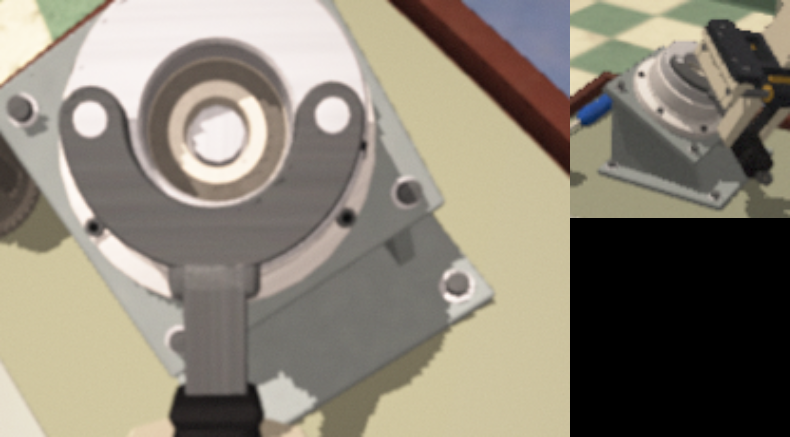

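The fork sits flat on the ring, both pins are in, and the tool is still biased clockwise. The spanner has slipped about 2 mm and 0.02 rad in the grip. I'll relieve the remaining load, withdraw and re-measure the fork in the tool.

```bash
python3 - <<'E'
from h import *
r=np.load("ring2.npz"); c,M,pin=r["c"],r["M"],r["pin"]; n=-M[:,2]
ph=.95
while ph>.87:
    ph-=.015; Mp=R.from_rotvec(-n*ph).as_matrix()@M
    bot.move_straight(list(c-Mp@(pin+[0,0,-.0092])),.06,R2q(Mp)); bot.wait(.15)
    s=bot.get_state(); Ft=s["force"]@Mp; print(round(ph,3),Ft.round(1))
    if Ft[1]<2: break
P=np.array(s["tcp_pos"])
bot.move_straight(list(P+n*.02),.03); s=bot.get_state(); print((s["force"]@Mp).round(1))
bot.move_straight(list(P+n*.09),.12); bot.wait(.3)
im,d,m,C=snap("wrist"); np.savez("w9",im=im,d=d,C=C); g=im.mean(2); T=np.array(m["tool_from_camera"]); pts=[]
for x,y in ((187,62),(314,60)):
    s=g[y-20:y+21,x-20:x+21]; k=(s>185).astype(np.uint8); nn,l,st,ce=cv2.connectedComponentsWithStats(k); i=l[20,20]; pts.append(ce[i]+[x-20,y-20]); print(pts[-1],st[i,4])
D=onplane(pts,m,T,(0,0,-.0133)); print(D.round(4),np.linalg.norm(D[0]-D[1]),D.mean(0).round(4),"ang",np.arctan2(*(D[1]-D[0])[:2]))
uv=[(u,v) for u in range(242,268,3) for v in range(155,200,3)]; Q=withdepth(uv,d,m,T)
uv3=[(u,v) for a in pts for u in range(int(a[0])-9,int(a[0])+10,3) for v in range(51,70,3)]; Q3=withdepth(uv3,d,m,T)
A=np.vstack([Q,Q3]); print("plane z=ax+by+c",np.linalg.lstsq(np.c_[A[:,:2],np.ones(len(A))],A[:,2],rcond=None)[0],bot.get_state()["clock"])
h=D.mean(0); np.savez("held",D=D)
E
```

```text
0.935 [-2.3  6.1  0.5]
0.92 [-2.4  6.2  0.5]
0.905 [-0.9  6.4  1.8]
0.89 [-0.2  5.3  1.5]
0.875 [0.2 5.2 1.1]
0.86 [-0.5  5.8  1.7]
[-1.2  0.   2.3]
[186.34732824  62.15648855] 262
[313.9844358   59.52918288] 257
[[ 0.0961 -0.0345 -0.0133]
 [ 0.0973  0.0288 -0.0133]] 0.06334721967478976 [ 0.0967 -0.0029 -0.0133] ang 0.018399281268628668
plane z=ax+by+c [ 0.02938531 -0.10051285 -0.01576808] 27.8333
```

Lateral force didn't fall as I backed off, so I need to confirm the ring is still home. I'll view it from a flatter angle and sample the face line and hub line numerically against angle.

```bash
cat >> h.py <<'E'
def prof(im,m,C,c,n,e1,e2,r,zs,N=360):
    g=im.mean(2).astype(np.float32); a=np.arange(N)*2*np.pi/N; out=[]
    for z in zs:
        P=c+n*z+r*(np.cos(a)[:,None]*e1+np.sin(a)[:,None]*e2); uv=proj(P,m,C).astype(np.float32)
        out.append(cv2.remap(g,uv[:,:1],uv[:,1:],cv2.INTER_LINEAR,borderValue=255)[:,0])
    return np.array(out)
E
python3 - <<'E'
from h import *
r=np.load("ring2.npz"); c,M=r["c"],r["M"]; n=-M[:,2]; e1=-M[:,0]; e2=np.cross(-n,e1) # angle from initial handle dir, clockwise positive
m=eyes.camera_model("wrist"); f=np.load("w6.npz")
for r_ in (36,38,40): 
    p=prof(f["im"],m,f["C"],c,n,e1,e2,r_/1e3,[0])[0]; k=np.argsort(p)[:8]; print("start r",r_,sorted(k),p[k].min(),np.median(p))
# flatter view
psi=.106
for tilt in (60,55,50,45,40):
    t=np.radians(tilt); z=R.from_euler('z',psi).apply([np.sin(t),0,-np.cos(t)]); y=R.from_euler('z',psi).apply([0,-1,0]); Mv=np.c_[np.cross(y,z),y,z]
    P,o=aim(c,Mv,.27,row=110,col=420); q=bot.ik(list(P),R2q(Mv)); print(tilt,P.round(3),None if q is None else np.round(q,2))
    if q is not None:
        bot.move_to(list(P),R2q(Mv)); bot.wait(.3); im,d,m,C=snap("wrist"); np.savez("w10",im=im,d=d,C=C); break
print(bot.get_state()["clock"])
for r_ in (31.5,36,38,40):
    p=prof(im,m,C,c,n,e1,e2,r_/1e3,[0])[0]; k=np.argsort(p)[:20]; print("face r",r_,[(int(i),int(p[i])) for i in sorted(k)],np.median(p))
for r_,zs in ((42,(-.005,-.009)),(45,(-.018,-.022,-.026,-.030,-.034))):
    for zz,p in zip(zs,prof(im,m,C,c,n,e1,e2,r_/1e3,zs)): print("side",r_,zz,p[np.arange(-60,120,3)].astype(int))
E
```

```text
start r 36 [np.int64(267), np.int64(268), np.int64(269), np.int64(279), np.int64(280), np.int64(281), np.int64(282), np.int64(283)] 77.708984 223.6286
start r 38 [np.int64(197), np.int64(198), np.int64(278), np.int64(279), np.int64(280), np.int64(281), np.int64(282), np.int64(283)] 75.649086 224.06998
start r 40 [np.int64(237), np.int64(277), np.int64(278), np.int64(279), np.int64(280), np.int64(281), np.int64(282), np.int64(283)] 72.1276 224.9061
60 [ 0.411 -0.02   0.115] None
55 [ 0.411 -0.021  0.127] None
50 [ 0.411 -0.02   0.139] None
45 [ 0.413 -0.02   0.151] None
40 [ 0.416 -0.02   0.163] [-0.88 -0.33  2.48  0.87  0.77  0.01]
28.8583
face r 31.5 [(138, 93), (139, 91), (140, 91), (141, 90), (142, 89), (143, 91), (144, 94), (318, 91), (319, 90), (320, 91), (321, 92), (322, 92), (323, 92), (324, 92), (327, 89), (328, 79), (329, 61), (330, 45), (331, 46), (332, 65)] 220.87012
face r 36 [(135, 181), (136, 166), (137, 153), (138, 141), (139, 136), (140, 138), (141, 139), (142, 143), (143, 149), (144, 161), (145, 177), (317, 183), (318, 184), (319, 184), (329, 166), (330, 122), (331, 
[... 1686 characters left out ...]
0 211 195
 181 164 153 154 157 154 152 151 141 131 124 118 116 105 105 105 104 103
 103 106 106 104 107 108 109 109 108 110 110 109 110 110 112 116 113 115
 119 122 130 136 140 147]
side 45 -0.03 [128  95  92  50 125 220 219 219 220 221 225 224 218 220 219 220 214 203
 180 159 155 156 155 154 153 142 132 126 119 115 114 110 107 106 106 107
 106 106 108 107 107 107 108 108 109 109 110 110 110 110 110 115 113 120
 119 129 136 143 147 154]
side 45 -0.034 [196 173 123 115 217 221 219 220 220 224 226 219 220 219 221 219 218 207
 171 155 153 153 157 156 143 132 127 122 120 121 121 116 117 118 118 121
 118 121 127 125 121 120 121 126 129 121 128 132 134 130 130 164 176 182
 170 183 195 198 191 197]
```

The match line went from 280° to 331.2°, so the ring turned 0.894 rad. The hub line is hidden from this side, so I'll look from the right.

```bash
python3 - <<'E'
from h import *
r=np.load("ring2.npz"); c,M=r["c"],r["M"]; n=-M[:,2]; e1=-M[:,0]; e2=np.cross(-n,e1)
s=bot.get_state(); bot.move_straight(list(np.array(s["tcp_pos"])+[-.03,0,.08]),.2)
done=False
for psi in (.6,.45,.3):
  for tilt in (45,40,35,30):
    t=np.radians(tilt); z=R.from_euler('z',psi).apply([np.sin(t),0,-np.cos(t)]); y=R.from_euler('z',psi).apply([0,-1,0]); Mv=np.c_[np.cross(y,z),y,z]
    P,o=aim(c,Mv,.28,row=110,col=100); q=bot.ik(list(P),R2q(Mv))
    if q is not None and np.abs(np.array(q)-s["joint_pos"]).max()<2:
        print(psi,tilt,P.round(3),np.round(q,2)); bot.move_to(list(P),R2q(Mv)); bot.wait(.3); im,d,m,C=snap("wrist"); np.savez("w11",im=im,d=d,C=C); done=True; break
  if done: break
print(bot.get_state()["clock"],C[:3,3])
v=C[:3,3]-c; print("cam azimuth",np.degrees(np.arctan2(v@e2,v@e1)),"elev",np.degrees(np.arcsin(v@n/np.linalg.norm(v))))
for r_ in (38,40):
    p=prof(im,m,C,c,n,e1,e2,r_/1e3,[0])[0]; print("face",r_,p[320:345].astype(int))
for r_,zs in ((42,(-.004,-.008,-.012)),(45,(-.015,-.018,-.021,-.024,-.027,-.030))):
    for zz,p in zip(zs,prof(im,m,C,c,n,e1,e2,r_/1e3,zs)): print("side",r_,zz,p[318:350].astype(int))
E
```

```text
0.6 45 [ 0.533 -0.372  0.158] [-1.2   0.52  1.59  0.78  1.35 -0.54]
31.2583 [ 0.47545292 -0.41012538  0.32435037]
cam azimuth -68.37852344266281 elev 44.29677281310499
face 38 [183 186 191 200 209 217 222 220 205 174 126  88  84 117 168 197 213 217
 217 217 216 216 216 218 218]
face 40 [214 217 219 218 218 214 214 208 198 162 112  78  78 122 163 198 207 212
 213 215 214 214 214 214 213]
side 42 -0.004 [ 97  98  98  98  97  99  99  96  98  96  90  79  69  59  50  49  61  74
  86  94  99 102 102 102 102 102 101 103 105 107 108 108]
side 42 -0.008 [94 93 93 94 94 93 93 93 92 90 85 74 58 45 39 38 51 66 77 87 90 91 91 91
 91 91 91 90 91 91 91 91]
side 42 -0.012 [97 97 97 96 98 98 99 97 97 95 88 77 60 47 40 41 53 70 84 93 95 97 97 97
 98 98 97 96 94 95 96 97]
side 45 -0.015 [137 137 135 137 136 136 137 138 141 142 143 134 122  93  62  34  53  77
 106 125 134 136 137 138 139 140 140 138 136 135 135 136]
side 45 -0.018 [111 110 109 109 109 112 111 110 111 112 113 110 102  89  71  53  36  44
  61  81  96 106 110 110 110 111 112 112 113 114 116 115]
side 45 -0.021 [111 110 113 111 108 109 109 108 108 108 108 105  96  79  62  50  45  45
  56  73  87 101 104 106 106 105 105 105 104 103 103 103]
side 45 -0.024 [109 110 110 110 111 111 110 110 110 111 110 104  98  87  65  47  37  47
  60  75  86  96 102 107 106 106 107 106 106 105 105 104]
side 45 -0.027 [109 108 106 107 108 108 109 110 110 111 111 111 101  86  67  51  43  44
  59  75  89 101 104 106 106 108 108 106 106 106 105 105]
side 45 -0.03 [109 108 108 108 107 108 107 103 106 107 108 105 100  88  69  49  41  47
  61  77  90 100 103 107 108 108 107 106 106 108 108 109]
```

The marks nearly meet: ring 332.4°, hub 334.2°, a gap of about 0.03 rad against the 0.05 limit. I'll take one more square-on check of that gap and of the spanner's roll in the grip.

```bash
python3 - <<'E'
from h import *
r=np.load("ring2.npz"); c,M=r["c"],r["M"]; n=-M[:,2]; e1=-M[:,0]; e2=np.cross(-n,e1)
m=eyes.camera_model("wrist"); T=np.array(m["tool_from_camera"])
for nm in ("w5","w9","w10","w11"):
    f=np.load(nm+".npz"); im,d=f["im"],f["d"]
    L=[np.median(withdepth([(u,v) for u in range(a-8,a+9,2) for v in range(b-7,b+8,2)],d,m,T)[:,2]) for a,b in ((187,62),(315,60),(255,180),(206,95),(300,95))]; print(nm,np.round(L,4))
psi,tilt,col=.2,40,100
best=None
for psi in (.1,.2,.3,0.):
  for tilt in (50,45,40):
    for col in (100,):
        t=np.radians(tilt); z=R.from_euler('z',psi).apply([np.sin(t),0,-np.cos(t)]); y=R.from_euler('z',psi).apply([0,-1,0]); Mv=np.c_[np.cross(y,z),y,z]
        P,o=aim(c,Mv,.27,row=110,col=col); q=bot.ik(list(P),R2q(Mv))
        if q is None: continue
        Cw=Mv@T[:3,3]+P; v=Cw-c; az=np.degrees(np.arctan2(v@e2,v@e1)); el=np.degrees(np.arcsin(v@n/np.linalg.norm(v)))
        sc=abs(az+26)+max(0,el-50)
        if best is None or sc<best[0]: best=(sc,psi,tilt,az,el,P,Mv)
print(best[:5],best[5])
bot.move_to(list(best[5]),R2q(best[6])); bot.wait(.3); im,d,m,C=snap("wrist"); np.savez("w12",im=im,d=d,C=C)
def cent(p):
    p=p[322:346]; w=np.clip(np.median(p)-10-p,0,None); return 322+(w*np.arange(24)).sum()/w.sum()
for nm in ("w11","w12"):
    f=np.load(nm+".npz")
    for r_,zs in ((42,(-.004,-.008,-.012)),(45,(-.018,-.022,-.026,-.030))):
        print(nm,r_,[round(cent(p),2) for p in prof(f["im"],m,f["C"],c,n,e1,e2,r_/1e3,zs)])
print(bot.get_state()["clock"])
E
```

```text
w5 [-0.014  -0.0142 -0.0133 -0.0131 -0.0131]
w9 [-0.0141 -0.0137 -0.0132 -0.013  -0.0129]
w10 [-0.0141 -0.0138 -0.0133 -0.0129 -0.0129]
w11 [-0.0141 -0.014  -0.0131 -0.0131 -0.0128]
(np.float64(8.85078093927504), 0.0, 50, np.float64(-24.390883019298762), np.float64(57.2416639585738)) [ 0.42671713 -0.31093044  0.13884031]
w11 42 [np.float64(332.29), np.float64(332.3), np.float64(332.23)]
w11 45 [np.float64(334.25), np.float64(334.24), np.float64(334.27), np.float64(334.3)]
w12 42 [np.float64(331.21), np.float64(331.25), np.float64(331.51)]
w12 45 [np.float64(333.23), np.float64(333.15), np.float64(333.06), np.float64(333.06)]
32.3
```

The views agree, with a steady gap of about 1.95° (0.034 rad). The ring was dragged back slightly when I backed off past the pin play. It is within tolerance, but not fully home. I'll reinsert, push it home and back off only to the middle of the play this time.

```bash
python3 - <<'E'
from h import *
r=np.load("ring2.npz"); c,M=r["c"],r["M"]; n=-M[:,2]; pin=np.array([.0967,-.0029,.0037])
Mp=lambda ph: R.from_rotvec(-n*ph).as_matrix()@M
tg=lambda ph,h: list(c-Mp(ph)@(pin+[0,0,h]))
s=bot.get_state(); bot.move_straight(list(np.array(s["tcp_pos"])+[-.02,0,.09]),.25)
a=.917; q=R2q(Mp(a))
bot.move_to(tg(a,.06),q); bot.move_straight(tg(a,.006),.07); bot.wait(.2); f0=bot.get_state()["force"]
hit=bot.move_straight(tg(a,-.0092),.025,max_force=14); s=bot.get_state(); print("ins",hit,((c-s["tcp_pos"])@Mp(a)-pin).round(4),((s["force"]-f0)@Mp(a)).round(1),s["clock"])
if not hit:
    ph=a
    while ph<1.07:
        ph+=.03; bot.move_straight(tg(ph,-.0092),.06,R2q(Mp(ph)),max_force=25); s=bot.get_state(); F=(s["force"]-f0)@Mp(ph); print(round(ph,3),F.round(1),(s["torque"]@n).round(2))
        if F[1]>18: break
    for ph in (1.0,.96):
        bot.move_straight(tg(ph,-.0092),.06,R2q(Mp(ph))); bot.wait(.15); s=bot.get_state(); print("back",ph,((s["force"]-f0)@Mp(ph)).round(1),(s["torque"]@n).round(2))
    P=np.array(s["tcp_pos"]); bot.move_straight(list(P+n*.02),.03); bot.move_straight(list(P+n*.09),.15); bot.wait(.2)
    im,d,m,C=snap("wrist"); np.savez("w13",im=im,d=d,C=C); g=im.mean(2); T=np.array(m["tool_from_camera"]); pts=[]
    for x,y in ((187,62),(314,60)):
        k=(g[y-24:y+25,x-24:x+25]>185).astype(np.uint8); nn,l,st,ce=cv2.connectedComponentsWithStats(k); i=l[24,24]; pts.append(ce[i]+[x-24,y-24])
    D=onplane(pts,m,T,(0,0,-.0133)); print(pts,np.linalg.norm(D[0]-D[1]),D.mean(0).round(4),"ang",np.arctan2(*(D[1]-D[0])[:2])); np.savez("held",D=D)
print(bot.get_state()["clock"])
E
```

```text
ins False [ 0.0002  0.0001 -0.0093] [-0.9  0.5 -1.8] 35.7833
0.947 [-0.3  1.4 -1.6] -0.11
0.977 [-2.2  2.1 -2.7] -0.02
1.007 [-2.8  5.  -2.8] 0.18
1.037 [-3.4 12.1 -2.4] 0.69
1.067 [-5.2 22.  -3.9] 1.14
back 1.0 [-3.   6.2 -3. ] 0.09
back 0.96 [-0.   1.1 -0.6] -0.08
[array([186.38431373,  62.05882353]), array([313.96812749,  59.48605578])] 0.06331710364835384 [ 0.0967 -0.0028 -0.0133] ang 0.01799977120271143
39.525
```

```bash
python3 - <<'E'
from h import *
r=np.load("ring2.npz"); c,M=r["c"],r["M"]; n=-M[:,2]; e1=-M[:,0]; e2=np.cross(-n,e1)
t=np.radians(50); z=np.array([np.sin(t),0,-np.cos(t)]); y=np.array([0,-1.,0]); Mv=np.c_[np.cross(y,z),y,z]
P,_=aim(c,Mv,.27,row=110,col=100); bot.move_to(list(P),R2q(Mv)); bot.wait(.3); im,d,m,C=snap("wrist")
def cent(p):
    p=p[322:346]; w=np.clip(np.median(p)-10-p,0,None); return 322+(w*np.arange(24)).sum()/w.sum()
for r_,zs in ((42,(-.004,-.008,-.012)),(45,(-.018,-.022,-.026,-.030))): print(r_,[round(cent(p),2) for p in prof(im,m,C,c,n,e1,e2,r_/1e3,zs)])
s=bot.get_state(); bot.move_straight(list(np.array(s["tcp_pos"])+[-.02,.03,.1]),.25)
yaw=.371-.0224; z=np.array([0,0,-1.]);x=np.array([np.cos(yaw),np.sin(yaw),0]);Mt=np.c_[x,np.cross(z,x),z]; q=R2q(Mt)
tcp=np.array([.5963,.0435,0])-Mt@np.array([.0967,-.0028,0]); print(tcp)
bot.move_to(list(tcp+[0,0,.12]),q); bot.move_straight(list(tcp+[0,0,.02]),.1); bot.wait(.2)
hit=bot.move_straight(list(tcp+[0,0,.0070]),.02,max_force=4); s=bot.get_state(); print(hit,s["tcp_pos"],s["force"].round(1),s["clock"])
E
```

```text
42 [np.float64(333.15), np.float64(333.27), np.float64(333.26)]
45 [np.float64(333.24), np.float64(333.13), np.float64(333.12), np.float64(333.13)]
[0.50637276 0.0078374  0.        ]
True [0.50608879 0.00790171 0.00763176] [-0.7 -0.5  3.9] 45.1917
```

The match lines now meet (333.2° against 333.15°). The spanner is in contact with the mat at its original height, so I'll release, check it and hand in.

```bash
python3 - <<'E'
from h import *
bot.set_gripper(.05); bot.wait(.2); s=bot.get_state(); p=np.array(s["tcp_pos"])
bot.move_straight(list(p+[0,0,.10]),.1); bot.wait(.3)
im,d,m,C=snap("wrist"); g=im.mean(2)
h=proj([[.585,.0727,.021],[.6077,.0143,.021]],m,C); pts=[]
for u,v in h.astype(int):
    v=max(v,14); k=(g[v-14:v+15,u-14:u+15]>205).astype(np.uint8); nn,l,st,ce=cv2.connectedComponentsWithStats(k); print((u,v),[(ce[i]+[u-14,v-14]).round(1).tolist()+[int(st[i,4])] for i in range(1,nn)])
print("dz",withdepth(h.round().astype(int),d,m,C).round(4), s["grip_force"],bot.get_state()["clock"])
print(bot.hand_in())
E
```

```text
(np.int64(214), np.int64(84)) [[210.8, 78.2, 248], [214.3, 84.1, 90]]
(np.int64(290), np.int64(82)) [[290.3, 75.8, 262], [290.7, 82.4, 88]]
dz [[0.5853 0.0725 0.0224]
 [0.6071 0.0142 0.0236]] 0.0 47.5417
the job is handed in; nothing more can be done
None
```

The lock ring is home against its stop with the match lines meeting, the spanner is laid back pins down on the mat where it was, and the job was handed in at about 47.5 s of the 64 s limit; no verdict was returned.

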